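# Put the violin fittings away in their stock trays

## Robot

A 7-joint arm with a two-finger parallel gripper is mounted at the origin on the work surface. World frame = base frame: x ahead of the robot, y to its left, z up, the work surface at z = 0. Lengths are in mm, angles in rad, forces in N, time in s.
With the tool pointing down it reaches from about 400 to 925 mm from the base axis. Payload 4.1 kg.
Tool frame: the origin (TCP) lies midway between the tips of the shut fingers; the grasp point (between the pads) lies 19 mm behind it; z points along the fingers, y is the direction in which the jaws open and shut (so a half turn about z gives the same grasp; the last joint's range is limited). The gripper opens to 85 mm and grips with 20 to 120 N. Pads are 22 mm wide; open, the fingers measure 114 mm over their backs; the gripper's body (76 mm by 85 mm) begins 54 mm behind the grasp point. The pads swing forward as they close: fully open they stand 13 mm farther back than shut.
Start: joints at [1.139, 0.398, 0.045, 1.537, -0.019, 1.207, -0.051], TCP at [212.387, -614.358, 231.347] pointing down, gripper open.
Joint ranges: [-2.82, 2.82], [-0.49, 2.23], [-1.37, 1.46], [0, 2.46], [-1.36, 4.5], [0.23, 2], [-2.94, 2.94]. Speed limits (rad/s): [2.57, 2.57, 3.14, 3.14, 3.14, 3.14, 3.14].

## Interface

Orientations are given as [roll, pitch, yaw] about the fixed x, y, z axes, in that order (R = Rz(yaw) Ry(pitch) Rx(roll)).
In Python, from plant import ctrl gives the robot as it stands. The module is installed in compiled form; this text tells all that it offers.
- The arm moves only by the tool arm_command, never from a script. Its argument "commands" is a list of rows, each a list of 3 entries, a list of its own where there are three numbers: the closure, from -1 (fully open) to 1 (shut), then the shift along the tool's x, y, z in mm, then the turn about the tool's z in rad. In form: [[fingers, [dx, dy, dz], yaw], ...]. A call has exactly 10 rows; each row is the pose to reach, as a shift and turn from the pose commanded when the call began, along the tool's axes at that moment; what a row does not reach only later rows make up. A row lasts 1/10 s, in which the tool goes at most 50 mm and 8.59 degrees, less where a joint would pass 70% of its speed; a pose out of reach is approached as far as the arm can. A call with a gripper value outside its range is refused whole. The fingers move at their own pace and stop on an object; the grip force is fixed at half the most. Time passes only in rows, so rows that repeat a pose let the fingers close, or fill a call up. It gives the time, the measured TCP pose, the force and the opening at its end, in the units of the state.
- ctrl.get_state(): the state, without advancing time (a new reading comes with each control period).
- ctrl.camera(name): name is "side" or "top"; returns a dict with "color" (384x512x3 uint8, red, green, blue), "z_map" (384x512 float32, mm along the optical axis (not along the pixel's ray), 0 where there is no reading), "fx", "fy", "cx", "cy" (pixels), "k1" (the pictures are not rectified: a ray, as slopes to the right and down, at radius r is drawn at 1 + k1 r^2 times it, then the intrinsics apply), "R" (3x3) and "t" (3): a world point X has camera coordinates R X + t. Camera axes: x right, y down, z forward; pixel columns grow to the right and rows downward; lengths in mm; the calibration is good to about 2 mm. A picture is of the moment at which its call begins.
- ctrl.hand_in(): hands the job in, once; it reports no verdict.
The state is a dict: "time": time; "q": joint angles; "qd": joint speeds; "effort": joint torques, N m; "tcp_pos": TCP position; "tcp_rot": TCP orientation; "contact_force": force on the tool from outside, world axes, zero at the start; "torque": the same for the moment, N m; "finger_gap": finger opening in mm.
Only numpy, scipy, OpenCV 4.12 (cv2) and the standard library are available. Lean on these libraries where they do the work, as an engineer would, in place of code of your own. Each camera call takes 0.05 s, during which the arm holds its last target. There are 200 camera calls.

## Task

Put the five loose violin fittings away: the two tuning pegs, the two bridges and the tailpiece each go into the stock tray that already holds one of its kind. Lay every piece flat on the tray's floor beside the others, none on top of another, and lined up the way the one already there lies. Leave the chin rest and the little brass finger plane where they are.

Things in the scene. Friction and masses are not known exactly. Their poses are not given: they have to be found in the camera images.
- peg_a_mid (a point): Ebony tuning peg lying flat, 82 mm long (x): flat round thumb piece (24 mm across, 10 mm thick) at the -x end, then a 10 mm thick shank, 58 mm long. Point: its middle, on the shank 17 mm from the thumb piece, 5 mm above what it lies on; z up. 11 to 17 g.
- peg_b_mid (a point): Ebony tuning peg lying flat, 82 mm long (x): flat round thumb piece (24 mm across, 10 mm thick) at the -x end, then a 10 mm thick shank, 58 mm long. Point: its middle, on the shank 17 mm from the thumb piece, 5 mm above what it lies on; z up. 11 to 17 g.
- bridge_a_mid (a point): Maple bridge lying flat, 42 mm wide over its two feet (x), 34 mm from feet (-y) to curved crown (+y), 6 mm thick (z up), heart-shaped hole. Point: its middle, 3 mm above what it lies on. Can be gripped feet to crown. 11 to 17 g.
- bridge_b_mid (a point): Maple bridge lying flat, 42 mm wide over its two feet (x), 34 mm from feet (-y) to curved crown (+y), 6 mm thick (z up), heart-shaped hole. Point: its middle, 3 mm above what it lies on. Can be gripped feet to crown. 11 to 17 g.
- tailpiece_mid (a point): Ebony tailpiece lying face up: tapering plate 118 mm long (x), 24 mm wide at the -x end, 34 mm in the middle, 44 mm at the +x end (four string holes), 9 mm thick (z up), flat back. Point: its middle, 4.5 mm above what it lies on. 24 to 49 g.
- peg_tray_free (a point): Fixed wooden tray, 152 (x) by 148 mm (y) outside, walls 6 mm thick and 22 mm high, floor 5 mm above the bench, holding one tuning peg (fixed), lying along the tray's x near its -y wall. Point: on the floor, mid of the free part, which reaches 55 mm either way in y, 70 mm in x; z up.
- bridge_tray_free (a point): Fixed wooden tray, 152 (x) by 148 mm (y) outside, walls 6 mm thick and 22 mm high, floor 5 mm above the bench, holding one bridge (fixed, its feet line along x), lying along the tray's x near its -y wall. Point: on the floor, mid of the free part, which reaches 50 mm either way in y, 70 mm in x; z up.
- tailpiece_tray_free (a point): Fixed wooden tray, 152 (x) by 148 mm (y) outside, walls 6 mm thick and 22 mm high, floor 5 mm above the bench, holding one tailpiece (fixed), lying along the tray's x near its -y wall. Point: on the floor, mid of the free part, which reaches 44 mm either way in y, 70 mm in x; z up.
- chinrest_mid (a point): a chin rest, an ebony kidney-shaped cup on a clamp, 95 by 65 mm and 24 mm tall; the point is its middle, half-way up. Not part of the job: it stays where it is
- finger_plane_mid (a point): a small brass finger plane, 44 by 20 mm and about 30 mm tall with its iron; the point is its middle, 10 mm up. Not part of the job: it stays where it is

How it is judged:
By the outcome, as a careful person would: the job done as asked, in the order asked, and still so for the second after the job is handed in, with the robot touching nothing.
It also fails if it takes over 128 s, if anything falls off the work surface, if the arm or the gripper's body presses on something with over 40 N, if the wrist force passes 120 N, or if a joint passes its speed limit or range.

## Working session

There is one attempt and no reset: what is moved stays moved. The work goes in short steps, Python scripts to look and compute and a tool call to move; the robot and the scene stay as the last step left them, time stands still between calls to the robot, and variables do not carry over. Pictures are saved under pics/ and viewed, about 12 in all and at most 16, crops included, and the job is handed in when it is done.

Besides the shell and the picture viewer there is one more tool, called after "Emit:" in YAML: its name, and indented under it one key for each argument. arm_command: Moves the arm, as the interface text tells. Its arguments: {"type":"object","properties":{"commands":{"type":"array"}},"required":["commands"]}

```bash
mkdir -p pics; cat > h.py <<'E'
import numpy as np, cv2
from plant import ctrl
def shot(name,tag):
    c=ctrl.camera(name); np.savez(f'{tag}.npz',**{k:np.asarray(v) for k,v in c.items()})
    cv2.imwrite(f'pics/{tag}.png',c['color'][:,:,::-1]); return c
def load(tag): return dict(np.load(f'{tag}.npz'))
def rays(c,uv):
    uv=np.atleast_2d(np.asarray(uv,float)); d=(uv-[c['cx'],c['cy']])/[c['fx'],c['fy']]
    s=d.copy()
    for _ in range(20): s=d/(1+c['k1']*(s**2).sum(1,keepdims=True))
    return np.c_[s,np.ones(len(s))]
def onplane(c,uv,z):
    r=rays(c,uv)@c['R']; o=-c['R'].T@c['t']
    return o+r*((z-o[2])/r[:,2])[:,None]
def bydepth(c,uv):
    uv=np.atleast_2d(np.asarray(uv,int)); d=c['z_map'][uv[:,1],uv[:,0]]
    return (rays(c,uv)*d[:,None]-c['t'])@c['R']
def proj(c,X):
    p=np.atleast_2d(X)@c['R'].T+c['t']; s=p[:,:2]/p[:,2:]
    s=s*(1+c['k1']*(s**2).sum(1,keepdims=True)); return s*[c['fx'],c['fy']]+[c['cx'],c['cy']]
E
python3 - <<'E'
from h import *
for n in('top','side'):
    c=shot(n,n+'0'); print(n,-c['R'].T@c['t'],c['R'].round(2).tolist(),c['fx'],c['k1'])
print(ctrl.get_state())
E
```

```text
top [364.28172382  24.31861471 809.68036047] [[-0.14, -0.99, 0.0], [-0.97, 0.13, -0.22], [0.22, -0.03, -0.98]] 361.0348558429147 -0.104201182666245
side [ 230.80852318 -552.49962537  582.48204478] [[0.89, -0.45, 0.01], [-0.29, -0.6, -0.75], [0.34, 0.67, -0.66]] 349.14394353824684 -0.062243831297055324
{'time': 0.1, 'q': array([ 1.13899164,  0.39914517,  0.04505193,  1.53775378, -0.01871025,
        1.20691979, -0.05071375]), 'qd': array([ 0.00060887, -0.00199202, -0.00028713, -0.00292519, -0.00129073,
       -0.00038396, -0.00030337]), 'effort': array([ 2.75978462e-03, -4.76267552e+01,  1.36979688e+00, -2.54952925e+01,
        1.19352713e-02,  5.09338483e-03, -2.60209578e-05]), 'tcp_pos': array([ 212.18062597, -613.78345295,  230.35023987]), 'tcp_rot': array([-3.13979249e+00,  1.21941156e-04,  3.32885030e-01]), 'contact_force': array([0.4759811 , 0.5552762 , 1.01438781]), 'torque': array([-0.02083476,  0.00238036,  0.02872685]), 'finger_gap': 85.38649059765663}
```

View pics/top0.png

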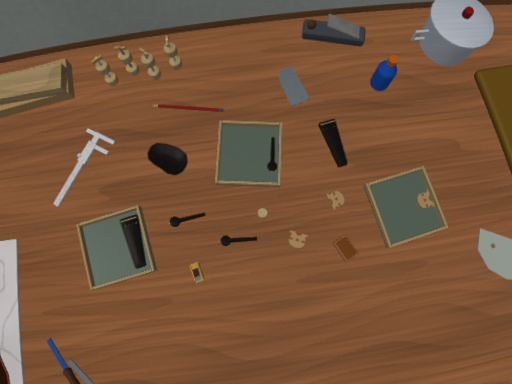

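View pics/side0.png

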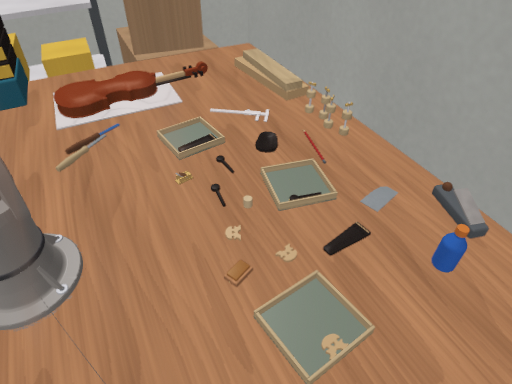

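```bash
cat > m.py <<'E'
from h import *
def seg(c,seed,kind,r=45):
    hsv=cv2.cvtColor(c['color'],cv2.COLOR_RGB2HSV); V=hsv[...,2].astype(int); S=hsv[...,1]; H=hsv[...,0]
    m=(V<50) if kind=='dark' else ((V>125)&(S<135)) if kind=='light' else ((H>35)&(H<105)&(V>60)&(V<130)&(S<90))
    m=m.astype(np.uint8)
    n,l,st,ce=cv2.connectedComponentsWithStats(m)
    ys,xs=np.nonzero(l); d=(xs-seed[0])**2+(ys-seed[1])**2
    ok=np.array([st[l[y,x],4]>12 for y,x in zip(ys,xs)]); d=np.where(ok,d,1e9); i=d.argmin()
    return (l==l[ys[i],xs[i]])
def rect(P):
    (c,s,a)=cv2.minAreaRect(P[:,:2].astype(np.float32)); s=np.array(s)
    if s[0]<s[1]: a-=90; s=s[::-1]
    return np.array(c),s,a
E
python3 - <<'E'
from m import *
T,S=load('top0'),load('side0')
obs=dict(pegA=('dark',(187,218),(226,163),5),pegB=('dark',(240,240),(217,192),5),brA=('light',(338,201),(234,232),3),brB=('light',(298,241),(287,251),3),tail=('dark',(333,143),(347,238),9),
 chin=('dark',(168,158),(267,143),20),plane=('light',(196,272),(183,178),20),
 pegfix=('dark',(272,155),(300,197),10),brfix=('light',(425,200),(333,344),8),tailfix=('dark',(134,242),(197,144),14),
 pegtray=('green',(240,150),(290,180),5),brtray=('green',(395,210),(310,320),5),tailtray=('green',(100,250),(190,132),5))
for k,(kind,a,b,z) in obs.items():
    out=[]
    for c,s in((T,a),(S,b)):
        m=seg(c,s,kind); ys,xs=np.nonzero(m); uv=np.c_[xs,ys]
        P=onplane(c,uv,z); ce,sz,an=rect(P); zz=bydepth(c,uv)[:,2]
        out.append(f"n{len(uv)} uv{uv.mean(0).round(0)} c{ce.round(1)} mean{P[:,:2].mean(0).round(1)} sz{sz.round(0)} a{an:.1f} z{np.percentile(zz,[10,50,90]).round(1)}")
    print(k,*out,sep='\n  ')
a=cv2.resize(T['color'][110:300,60:260],None,fx=4,fy=3.999)[:590]
b=cv2.resize(T['color'][110:260,250:450],None,fx=4,fy=4)
cv2.imwrite('pics/cb.png',b[:,:,::-1])
cv2.imwrite('pics/ca.png',cv2.resize(a,(800,590))[:,:,::-1])
E
```

```text
pegA
  n151 uv[183. 219.] c[507.7 166.4] mean[503.3 175.1] sz[78. 21.] a-76.7 z[ 7.6 10.1 12.2]
  n51 uv[224. 163.] c[499.7 168.2] mean[502.7 171.4] sz[80. 19.] a-89.3 z[ 6.2  8.1 10.2]
pegB
  n157 uv[235. 240.] c[438.8  56.8] mean[441.5  64.7] sz[78. 20.] a82.2 z[ 7.9  9.6 11.7]
  n54 uv[218. 194.] c[436.6  58.9] mean[440.  60.] sz[83. 19.] a80.0 z[5.9 8.4 9.9]
brA
  n183 uv[336. 199.] c[ 502.4 -176.7] mean[ 502.4 -176.1] sz[39. 33.] a16.4 z[4.6 6.6 8.9]
  n175106 uv[271. 197.] c[1038.1  762.7] mean[665.7 171.7] sz[3969. 2715.] a-23.9 z[-150.8   -0.    22.7]
brB
  n205 uv[297. 239.] c[422.6 -71.7] mean[423.2 -72. ] sz[40. 34.] a65.1 z[3.8 6.5 8.3]
  n175106 uv[271. 197.] c[1038.1  762.7] mean[665.7 171.7] sz[3969. 2715.] a-23.9 z[-150.8   -0.    22.7]
tail
  n583 uv[334. 142.] c[ 633.8 -193.1] mean[ 635.6 -195.2] sz[114.  40.] a6.5 z[ 6.4  8.8 10.8]
  n549 uv[347. 239.] c[ 629.6 -204.3] mean[ 634.3 -200.3] sz[112.  39.] a13.4 z[5.7 7.6 9.4]
chin
  n857 uv[168. 158.] c[650.  194.4] mean[647.4 194.5] sz[95. 61.] a46.5 z[18.1 21.7 24.7]
  n292 uv[266. 143.] c[645.7 196. ] mean[640.5 18
[... 697 characters left out ...]
4] sz[117.  40.] a9.9 z[11.4 13.7 15.9]
  n74 uv[202. 139.] c[480.6 292. ] mean[485.6 296.3] sz[67. 26.] a12.5 z[12.4 13.6 15.1]
pegtray
  n2964 uv[248. 153.] c[638.2   6.8] mean[637.7  10. ] sz[135. 135.] a79.9 z[3.9 5.7 7.6]
  n46 uv[305. 194.] c[632.8 -32.1] mean[633.5 -32.8] sz[89. 15.] a-13.6 z[2.9 4.8 6.3]
brtray
  n2958 uv[404. 207.] c[ 462.8 -333.8] mean[ 461.1 -329.6] sz[139. 129.] a9.4 z[3.8 5.6 7.3]
  n46 uv[305. 194.] c[632.8 -32.1] mean[633.5 -32.8] sz[89. 15.] a-13.6 z[2.9 4.8 6.3]
tailtray
  n2637 uv[110. 250.] c[460.6 333.9] mean[455.6 346.4] sz[137. 131.] a9.5 z[3.6 5.4 7.3]
  n145 uv[102.  41.] c[ 341.5 1398. ] mean[ 343.9 1394.9] sz[657.  54.] a87.4 z[-173.3  -54.7   47.7]
```

View pics/cb.png

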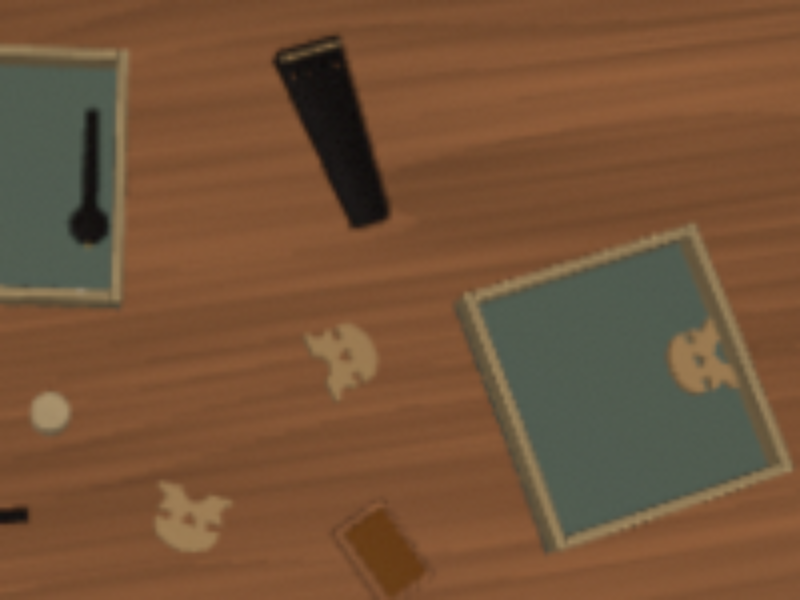

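```bash
python3 - <<'E'
from m import *
T,S=load('top0'),load('side0')
tr={}
hsv=cv2.cvtColor(T['color'],cv2.COLOR_RGB2HSV)
for k,a in dict(peg=(249,153),br=(406,206),tail=(116,247)).items():
    # filled region: rim light mask contour around the tray
    m=((hsv[...,2]>110)&(hsv[...,1]<125)).astype(np.uint8)
    for nm,c_,z in(('rim',m,22),('floor',seg(T,a,'green').astype(np.uint8),5)):
        n,l,st,ce=cv2.connectedComponentsWithStats(c_)
        i=min([j for j in range(1,n) if st[j,4]>250],key=lambda j:np.hypot(*(st[j,:2]+st[j,2:4]/2-a)))
        ys,xs=np.nonzero(l==i); c,s,an=rect(onplane(T,np.c_[xs,ys],z)); an=(an+45)%90-45
        print(k,nm,c.round(1),s.round(0),round(an,1))
for k,a,b,z in(('pegA',(187,218),(226,163),5),('pegB',(240,240),(217,192),5),('tail',(333,143),(347,238),9),('pegfix',(272,155),(300,197),10),('tailfix',(134,242),(197,144),14)):
    for c,s in((T,a),(S,b)):
        ys,xs=np.nonzero(seg(c,s,'dark')); P=onplane(c,np.c_[xs,ys],z)[:,:2].astype(np.float32)
        m,ev=cv2.PCACompute(P,None); d=ev[0]; m=m[0]; q=(P-m)@d; w=(P-m)@np.array([-d[1],d[0]])
        wa=np.ptp(w[q<np.percentile(q,25)]); wb=np.ptp(w[q>np.percentile(q,75)])
        big=wa>wb; 
        x=d if (big!=k.startswith('peg')) ==False else -d
        mid=m+d*(q.min()+q.max())/2
        if k.startswith('peg'):
            # shank line
            pass
        print(k,'mid',mid.round(1),'len',np.ptp(q).round(0),'xang',np.degrees(np.arctan2(x[1],x[0])).round(1),'w',wa.round(0),wb.round(0))
# triangulated height for bridges via side-view light mask near predicted pixel
for k,a in dict(brA=(336,200),brB=(297,239)).items():
    ys,xs=np.nonzero(seg(T,a,'light')); p=onplane(T,[[xs.mean(),ys.mean()]],6)
    uv=proj(S,p)[0]; print(k,p.round(1),uv, S['color'][int(uv[1])-6:int(uv[1])+7:6,int(uv[0])].tolist(), bydepth(S,[uv])[0].round(1))
E
```

```text
peg rim [635.4   6.9] [153. 148.] -10.1
peg floor [638.2   6.8] [135. 135.] -10.1
br rim [ 462.2 -330.1] [153. 150.] 9.2
br floor [ 462.8 -333.8] [139. 129.] 9.4
tail rim [459.9 331.2] [154. 148.] 9.8
tail floor [460.6 333.9] [137. 131.] 9.5
pegA mid [504.4 165.6] len 79.0 xang -83.7 w 6.0 21.0
pegA mid [502.9 168.2] len 80.0 xang -85.3 w 5.0 19.0
pegB mid [440.9  56.4] len 78.0 xang -94.1 w 7.0 20.0
pegB mid [439.8  58.2] len 83.0 xang -95.5 w 5.0 19.0
tail mid [ 634.4 -195.4] len 115.0 xang 9.4 w 27.0 40.0
tail mid [ 629.6 -201.1] len 113.0 xang 9.6 w 27.0 40.0
pegfix mid [626.6 -46.9] len 79.0 xang -10.3 w 19.0 7.0
pegfix mid [628.6 -42.9] len 71.0 xang -15.0 w 11.0 5.0
tailfix mid [466.9 286.1] len 117.0 xang 9.5 w 28.0 40.0
tailfix mid [479.3 295.6] len 67.0 xang 5.9 w 11.0 26.0
brA [[ 501.9 -175.3    6. ]] [288.12427612 252.65271488] [[198, 168, 128], [164, 135, 99], [198, 168, 128]] [ 502.4 -173.8    6.2]
brB [[423.  -71.6   6. ]] [233.27125453 231.6845898 ] [[160, 114, 80], [163, 134, 99], [167, 134, 100]] [423.6 -68.5   4.8]
```

```bash
cat > go.py <<'E'
import sys,numpy as np
from scipy.spatial.transform import Rotation as R
from plant import ctrl
s=ctrl.get_state(); M=R.from_euler('xyz',s['tcp_rot']).as_matrix(); p=s['tcp_pos']
y0=np.degrees(np.arctan2(M[1,0],M[0,0]))
print('t%.1f'%s['time'],p.round(1),'yaw',y0.round(1),'F',s['contact_force'].round(1),'gap',round(s['finger_gap'],1),'q7',s['q'][6].round(2))
for a in sys.argv[1:]:
    x,y,z,w=map(float,a.split(',')); d=M.T@(np.array([x,y,z])-p); print(a,'->',d.round(1),'turn',-np.radians(w-y0).round(3))
E
python3 go.py 520,-200,180,60 503.5,167,100,95.5
```

```text
t0.1 [ 212.2 -613.8  230.4] yaw 19.1 F [0.5 0.6 1. ] gap 85.4 q7 -0.05
520,-200,180,60 -> [ 426.1 -290.4   50.8] turn -0.714
503.5,167,100,95.5 -> [ 530.5 -642.5  131.4] turn -1.334
```

Emit:
arm_command:
  commands:
    - [0.1,[426,-290,50],-0.714]
    - [0.1,[426,-290,50],-0.714]
    - [0.1,[426,-290,50],-0.714]
    - [0.1,[426,-290,50],-0.714]
    - [0.1,[426,-290,50],-0.714]
    - [0.1,[426,-290,50],-0.714]
    - [0.1,[426,-290,50],-0.714]
    - [0.1,[426,-290,50],-0.714]
    - [0.1,[426,-290,50],-0.714]
    - [0.1,[426,-290,50],-0.714]

```text
time: 1.1
tcp_pos: [510.2, -213.5, 182.6]
tcp_rot: [-3.141, 0.0, 1.047]
contact_force: [1.2, -0.8, 0.3]
finger_gap: 38.5
```

```bash
python3 go.py 503.5,167,100,95.5
```

```text
t1.1 [ 510.2 -213.5  182.6] yaw 60.0 F [ 1.2 -0.8  0.3] gap 38.5 q7 -0.3
503.5,167,100,95.5 -> [ 326.1 -196.3   82.5] turn -0.62
```

Emit:
arm_command:
  commands:
    - [0.1,[310,-198,60],-0.62]
    - [0.1,[310,-198,60],-0.62]
    - [0.1,[310,-198,60],-0.62]
    - [0.1,[310,-198,60],-0.62]
    - [0.1,[310,-198,60],-0.62]
    - [0.1,[310,-198,60],-0.62]
    - [0.1,[310,-198,60],-0.62]
    - [0.1,[310,-198,60],-0.62]
    - [0.1,[310,-198,60],-0.62]
    - [0.1,[310,-198,60],-0.62]

```text
time: 2.1
tcp_pos: [493.0, 151.8, 122.6]
tcp_rot: [-3.141, 0.001, 1.668]
contact_force: [0.7, -1.3, -0.3]
finger_gap: 38.7
```

```bash
python3 go.py 503.5,167,60,95.5 503.5,167,5,95.5; python3 -c "
from h import *
c=shot('side','s1')
uv=proj(c,[[503.5,167,20]])[0].astype(int);print(uv)
x,y=max(uv[0]-50,0),max(uv[1]-50,0)
cv2.imwrite('pics/s1c.png',cv2.resize(c['color'][y:y+80,x:x+100],None,fx=6,fy=6)[:,:,::-1])"
```

```text
t2.1 [493.  151.8 122.6] yaw 95.6 F [ 0.7 -1.3 -0.3] gap 38.7 q7 -0.49
503.5,167,60,95.5 -> [14.2 12.  62.6] turn 0.001
503.5,167,5,95.5 -> [ 14.2  12.  117.6] turn 0.001
[224 159]
```

View pics/s1c.png

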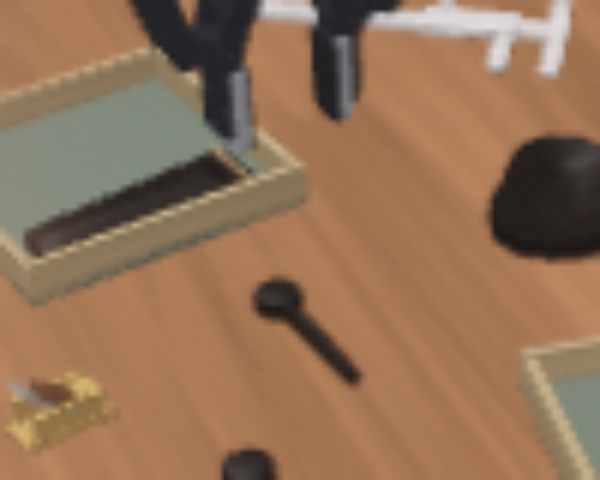

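Emit:
arm_command:
  commands:
    - [0.1,[14,12,45],0]
    - [0.1,[14,12,75],0]
    - [0.1,[14,12,100],0]
    - [0.1,[14,12,112],0]
    - [0.1,[14,12,118],0]
    - [0.1,[14,12,118],0]
    - [0.1,[14,12,118],0]
    - [0.1,[14,12,118],0]
    - [0.1,[14,12,118],0]
    - [0.1,[14,12,118],0]

```text
time: 3.15
tcp_pos: [504.4, 167.4, 5.6]
tcp_rot: [3.14, 0.0, 1.667]
contact_force: [0.2, -0.3, 0.4]
finger_gap: 38.7
```

```bash
python3 go.py 503.5,167,2,95.5; python3 -c "
from h import *
c=shot('side','s2')
uv=proj(c,[[503.5,167,20]])[0].astype(int);print(uv)
x,y=max(uv[0]-50,0),max(uv[1]-50,0)
cv2.imwrite('pics/s2c.png',cv2.resize(c['color'][y:y+80,x:x+100],None,fx=6,fy=6)[:,:,::-1])"
```

```text
t3.1 [504.4 167.4   5.6] yaw 95.5 F [ 0.2 -0.3  0.4] gap 38.7 q7 -0.65
503.5,167,2,95.5 -> [-0.3 -0.9  3.6] turn 0.0
[224 159]
```

View pics/s2c.png

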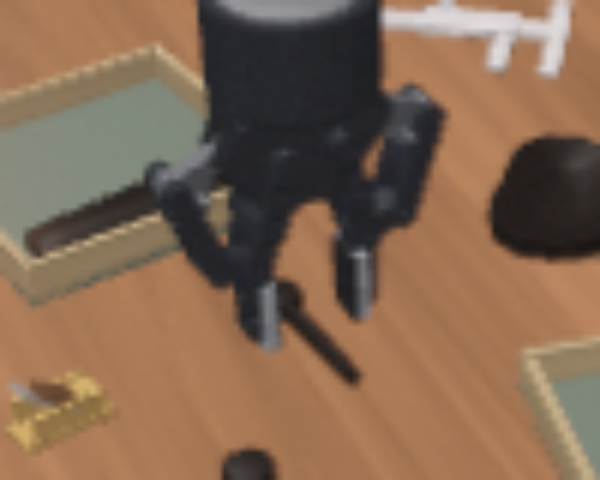

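Emit:
arm_command:
  commands:
    - [0.1,[0,-1,3],0]
    - [0.1,[0,-1,3],0]
    - [1,[0,-1,3],0]
    - [1,[0,-1,3],0]
    - [1,[0,-1,3],0]
    - [1,[0,-1,3],0]
    - [1,[0,-1,3],0]
    - [1,[0,-1,3],0]
    - [1,[0,-1,-40],0]
    - [1,[0,-1,-77],0]

```text
time: 4.2
tcp_pos: [502.0, 167.0, 82.2]
tcp_rot: [-3.139, 0.0, 1.667]
contact_force: [1.3, 0.3, 0.2]
finger_gap: 6.8
```

```bash
python3 - <<'E'
import numpy as np
def tr(c,a,x,y):
    a=np.radians(a); return (np.array(c)+[x*np.cos(a)-y*np.sin(a),x*np.sin(a)+y*np.cos(a)]).round(1)
print('pegs',tr((636.5,6.9),-10.1,0,32),tr((636.5,6.9),-10.1,0,-8))
print('br',tr((462.4,-331.5),9.3,-31,18),tr((462.4,-331.5),9.3,31,18))
print('tail',tr((460.2,332.5),9.6,0,24))
E
python3 go.py 642.1,38.4,90,169.9
```

```text
pegs [642.1  38.4] [635.1  -1. ]
br [ 428.9 -318.7] [ 490.1 -308.7]
tail [456.2 356.2]
t4.2 [502.  167.   82.2] yaw 95.5 F [1.3 0.3 0.2] gap 6.8 q7 -0.56
642.1,38.4,90,169.9 -> [-141.5  127.    -8.2] turn -1.298
```

Emit:
arm_command:
  commands:
    - [1,[-141,127,-10],-1.298]
    - [1,[-141,127,-10],-1.298]
    - [1,[-141,127,-10],-1.298]
    - [1,[-141,127,-10],-1.298]
    - [1,[-141,127,-10],-1.298]
    - [1,[-141,127,-10],-1.298]
    - [1,[-141,127,-10],-1.298]
    - [1,[-141,127,-10],-1.298]
    - [1,[-141,127,-10],-1.298]
    - [1,[-141,127,-10],-1.298]

```text
time: 5.2
tcp_pos: [642.6, 38.7, 91.4]
tcp_rot: [3.141, -0.001, 2.964]
contact_force: [1.0, -0.2, -0.1]
finger_gap: 6.8
```

```bash
python3 go.py 642.1,38.4,8.5,169.9; python3 -c "
from h import *
c=shot('side','s3')
uv=proj(c,[[642,38,50]])[0].astype(int);print(uv)
x,y=max(uv[0]-60,0),max(uv[1]-50,0)
cv2.imwrite('pics/s3c.png',cv2.resize(c['color'][y:y+96,x:x+120],None,fx=5,fy=5)[:,:,::-1])"
```

```text
t5.2 [642.6  38.7  91.4] yaw 169.8 F [ 1.  -0.2 -0.1] gap 6.8 q7 0.87
642.1,38.4,8.5,169.9 -> [ 0.3 -0.4 82.9] turn -0.001
[294 162]
```

View pics/s3c.png

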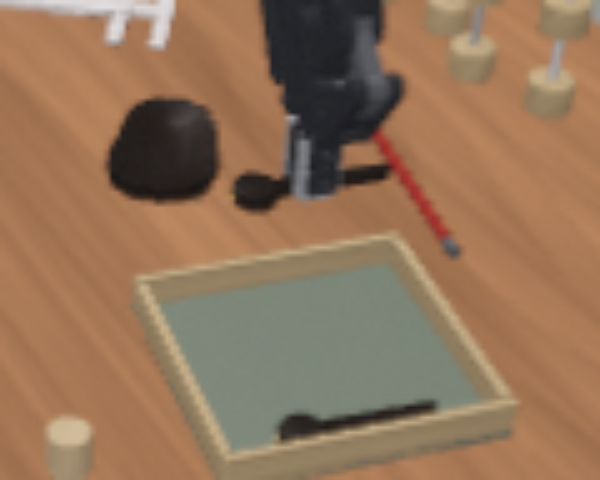

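Emit:
arm_command:
  commands:
    - [1,[0,0,40],0]
    - [1,[0,0,65],0]
    - [1,[0,0,77],0]
    - [1,[0,0,82],0]
    - [1,[0,0,82],0]
    - [1,[0,0,82],0]
    - [1,[0,0,82.5],0]
    - [0.45,[0,0,82.5],0]
    - [0.45,[0,0,82.5],0]
    - [0.45,[0,0,82.5],0]

```text
time: 6.25
tcp_pos: [643.0, 39.0, 9.8]
tcp_rot: [-3.142, 0.0, 2.965]
contact_force: [0.2, 0.7, -0.3]
finger_gap: 23.2
```

Emit:
arm_command:
  commands:
    - [0.45,[0,0,0],0]
    - [0.45,[0,0,0],0]
    - [0.45,[0,0,-30],0]
    - [0.45,[0,0,-70],0]
    - [0.45,[0,0,-90],0]
    - [0.45,[0,0,-90],0]
    - [0.45,[0,0,-90],0]
    - [0.45,[0,0,-90],0]
    - [0.45,[0,0,-90],0]
    - [0.45,[0,0,-90],0]

```text
time: 7.25
tcp_pos: [642.2, 38.9, 98.4]
tcp_rot: [-3.141, -0.002, 2.965]
contact_force: [-0.8, -0.2, -0.6]
finger_gap: 23.2
```

```bash
python3 go.py 440.5,57.3,60,85 440.5,57.3,2.5,85
```

```text
t7.2 [642.2  38.9  98.4] yaw 169.9 F [-0.8 -0.2 -0.6] gap 23.2 q7 0.87
440.5,57.3,60,85 -> [201.8 -17.3  38.7] turn 1.481
440.5,57.3,2.5,85 -> [201.7 -17.3  96.2] turn 1.481
```

Emit:
arm_command:
  commands:
    - [0.1,[202,-17,30],1.481]
    - [0.1,[202,-17,30],1.481]
    - [0.1,[202,-17,30],1.481]
    - [0.1,[202,-17,30],1.481]
    - [0.1,[202,-17,30],1.481]
    - [0.1,[202,-17,30],1.481]
    - [0.1,[202,-17,30],1.481]
    - [0.1,[202,-17,30],1.481]
    - [0.1,[202,-17,30],1.481]
    - [0.1,[202,-17,30],1.481]

```text
time: 8.25
tcp_pos: [440.8, 57.9, 69.3]
tcp_rot: [-3.141, 0.0, 1.478]
contact_force: [0.4, -0.2, 0.7]
finger_gap: 38.5
```

```bash
python3 go.py 440.5,57.3,2.5,85
```

```text
t8.2 [440.8  57.9  69.3] yaw 84.7 F [ 0.4 -0.2  0.7] gap 38.5 q7 -0.54
440.5,57.3,2.5,85 -> [-0.6 -0.3 66.8] turn -0.005
```

Emit:
arm_command:
  commands:
    - [0.1,[0,0,35],0]
    - [0.1,[0,0,55],0]
    - [0.1,[0,0,67],0]
    - [0.1,[0,0,67],0]
    - [0.1,[0,0,67],0]
    - [1,[0,0,67],0]
    - [1,[0,0,67],0]
    - [1,[0,0,67],0]
    - [1,[0,0,67],0]
    - [1,[0,0,67],0]

```text
time: 9.25
tcp_pos: [441.9, 57.8, 3.5]
tcp_rot: [3.14, 0.0, 1.484]
contact_force: [-0.5, 0.7, 5.7]
finger_gap: 6.7
```

Emit:
arm_command:
  commands:
    - [1,[0,0,0],0]
    - [1,[0,0,0],0]
    - [1,[0,0,-30],0]
    - [1,[0,0,-60],0]
    - [1,[0,0,-85],0]
    - [1,[0,0,-85],0]
    - [1,[0,0,-85],0]
    - [1,[0,0,-85],0]
    - [1,[0,0,-85],0]
    - [1,[0,0,-85],0]

```text
time: 10.25
tcp_pos: [440.3, 57.8, 86.6]
tcp_rot: [-3.14, 0.0, 1.484]
contact_force: [-0.2, -0.6, -0.6]
finger_gap: 6.6
```

```bash
python3 go.py 635.1,-1,90,169.9
```

```text
t10.2 [440.3  57.8  86.6] yaw 85.0 F [-0.2 -0.6 -0.6] gap 6.6 q7 -0.51
635.1,-1,90,169.9 -> [-41.7 199.1  -3.7] turn -1.481
```

Emit:
arm_command:
  commands:
    - [1,[-42,199,-4],-1.481]
    - [1,[-42,199,-4],-1.481]
    - [1,[-42,199,-4],-1.481]
    - [1,[-42,199,-4],-1.481]
    - [1,[-42,199,-4],-1.481]
    - [1,[-42,199,-4],-1.481]
    - [1,[-42,199,-4],-1.481]
    - [1,[-42,199,-4],-1.481]
    - [1,[-42,199,-4],-1.481]
    - [1,[-42,199,-4],-1.481]

```text
time: 11.25
tcp_pos: [635.2, -1.3, 90.5]
tcp_rot: [-3.142, -0.002, 2.971]
contact_force: [0.4, 0.8, 0.6]
finger_gap: 6.9
```

```bash
python3 go.py 635.1,-1,9.2,169.9
```

```text
t11.2 [635.2  -1.3  90.5] yaw 170.2 F [0.4 0.8 0.6] gap 6.9 q7 0.91
635.1,-1,9.2,169.9 -> [ 0.   0.3 81.3] turn 0.005
```

Emit:
arm_command:
  commands:
    - [1,[0,0,40],0.005]
    - [1,[0,0,65],0.005]
    - [1,[0,0,77],0.005]
    - [1,[0,0,81],0.005]
    - [1,[0,0,81],0.005]
    - [1,[0,0,81],0.005]
    - [1,[0,0,81],0.005]
    - [0.45,[0,0,81],0.005]
    - [0.45,[0,0,81],0.005]
    - [0.45,[0,0,81],0.005]

```text
time: 12.25
tcp_pos: [635.8, -1.3, 10.8]
tcp_rot: [-3.142, 0.001, 2.96]
contact_force: [0.0, -1.2, 0.2]
finger_gap: 23.4
```

Emit:
arm_command:
  commands:
    - [0.45,[0,0,0],0]
    - [0.45,[0,0,0],0]
    - [0.45,[0,0,-30],0]
    - [0.45,[0,0,-70],0]
    - [0.45,[0,0,-100],0]
    - [0.45,[0,0,-100],0]
    - [0.45,[0,0,-100],0]
    - [0.45,[0,0,-100],0]
    - [0.45,[0,0,-100],0]
    - [0.45,[0,0,-100],0]

```text
time: 13.25
tcp_pos: [634.9, -1.4, 109.3]
tcp_rot: [-3.141, -0.002, 2.96]
contact_force: [-0.1, -1.3, 0.1]
finger_gap: 23.2
```

```bash
python3 go.py 502.4,-176.5,60,16.4
```

```text
t13.2 [634.9  -1.4 109.3] yaw 169.6 F [-0.1 -1.3  0.1] gap 23.2 q7 0.92
502.4,-176.5,60,16.4 -> [  98.6 -196.1   49.5] turn 2.674
```

Emit:
arm_command:
  commands:
    - [-0.2,[98,-196,40],-0.468]
    - [-0.2,[98,-196,40],-0.468]
    - [-0.2,[98,-196,40],-0.468]
    - [-0.2,[98,-196,40],-0.468]
    - [-0.2,[98,-196,40],-0.468]
    - [-0.2,[98,-196,40],-0.468]
    - [-0.2,[98,-196,40],-0.468]
    - [-0.2,[98,-196,40],-0.468]
    - [-0.2,[98,-196,40],-0.468]
    - [-0.2,[98,-196,40],-0.468]

```text
time: 14.25
tcp_pos: [504.7, -175.1, 70.8]
tcp_rot: [-3.142, 0.001, -2.853]
contact_force: [-0.3, -0.2, 1.2]
finger_gap: 51.4
```

```bash
python3 go.py 502.4,-176,20,196.4; python3 -c "
from m import *
c=shot('top','t4')
cv2.imwrite('pics/t4c.png',cv2.resize(c['color'][110:260,200:400],None,fx=4,fy=4)[:,:,::-1])"
```

```text
t14.2 [ 504.7 -175.1   70.8] yaw -163.5 F [-0.3 -0.2  1.2] gap 51.4 q7 1.62
502.4,-176,20,196.4 -> [ 2.5 -0.2 50.8] turn -6.281
```

View pics/t4c.png

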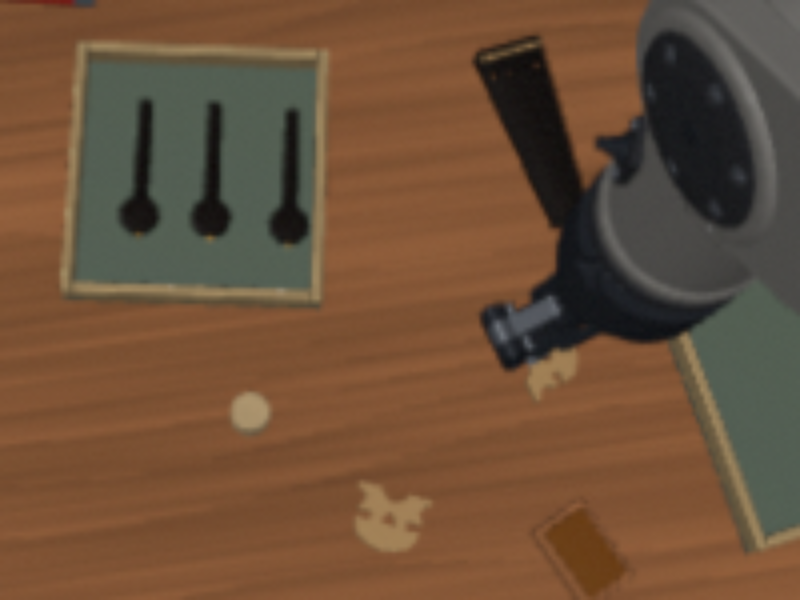

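The picture shows the three pegs parallel in the tray (crop 140, 212 and 290, row 170). The gripper straddles bridge A (crop 550,370).

Emit:
arm_command:
  commands:
    - [-0.2,[2,0,35],0]
    - [-0.2,[2,0,55],0]
    - [-0.2,[2,0,65],0]
    - [-0.2,[2,0,69],0]
    - [-0.2,[2,0,69],0]
    - [-0.2,[2,0,69],0]
    - [-0.2,[2,0,69],0]
    - [-0.2,[2,0,69],0]
    - [-0.2,[2,0,69],0]
    - [-0.2,[2,0,69],0]

```text
time: 15.3
tcp_pos: [502.0, -177.1, 1.7]
tcp_rot: [-3.141, 0.0, -2.856]
contact_force: [-0.6, 0.1, -0.1]
finger_gap: 51.4
```

```bash
python3 go.py 502.4,-176,1,-163.6; python3 -c "
from h import *
c=shot('side','s5')
uv=proj(c,[[502,-176,10]])[0].astype(int);print(uv)
x,y=uv[0]-40,uv[1]-40
cv2.imwrite('pics/s5c.png',cv2.resize(c['color'][y:y+64,x:x+80],None,fx=8,fy=8)[:,:,::-1])"
```

```text
t15.3 [ 502.  -177.1    1.7] yaw -163.6 F [-0.6  0.1 -0.1] gap 51.4 q7 1.53
502.4,-176,1,-163.6 -> [-0.7  0.9  0.7] turn -0.0
[288 251]
```

View pics/s5c.png

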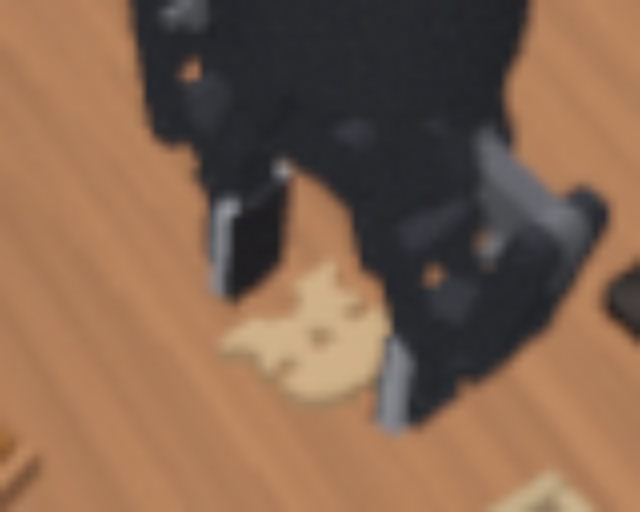

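Emit:
arm_command:
  commands:
    - [-0.1,[0,1,1],0]
    - [-0.1,[0,1,2],0]
    - [-0.1,[0,1,3],0]
    - [-0.1,[0,1,3],0]
    - [-0.1,[0,1,3],0]
    - [1,[0,1,3],0]
    - [1,[0,1,3],0]
    - [1,[0,1,3],0]
    - [1,[0,1,3],0]
    - [1,[0,1,3],0]

```text
time: 16.35
tcp_pos: [502.4, -175.9, -0.3]
tcp_rot: [-3.141, 0.001, -2.855]
contact_force: [-2.0, 0.7, 9.0]
finger_gap: 31.7
```

Emit:
arm_command:
  commands:
    - [1,[0,0,-1],0]
    - [1,[0,0,-30],0]
    - [1,[0,0,-60],0]
    - [1,[0,0,-75],0.1]
    - [1,[0,0,-75],0.25]
    - [1,[0,0,-75],0.4]
    - [1,[0,0,-75],0.55]
    - [1,[0,0,-75],0.7]
    - [1,[0,0,-75],0.85]
    - [1,[0,0,-75],1.0]

```text
time: 17.35
tcp_pos: [501.4, -175.9, 73.4]
tcp_rot: [-3.141, -0.0, 2.422]
contact_force: [0.2, 0.6, -0.2]
finger_gap: 31.9
```

```bash
python3 go.py 428.9,-318.7,75,9.3
```

```text
t17.4 [ 501.4 -175.9   73.4] yaw 138.8 F [ 0.2  0.6 -0.2] gap 31.9 q7 0.75
428.9,-318.7,75,9.3 -> [ -39.6 -155.2   -1.6] turn 2.259
```

Emit:
arm_command:
  commands:
    - [1,[-4,-16,0],0.15]
    - [1,[-8,-32,0],0.3]
    - [1,[-12,-47,0],0.45]
    - [1,[-16,-62,0],0.6]
    - [1,[-20,-78,0],0.75]
    - [1,[-24,-93,0],0.9]
    - [1,[-28,-109,0],1.05]
    - [1,[-32,-124,0],1.2]
    - [1,[-36,-140,0],1.35]
    - [1,[-39,-155,0],1.5]

```text
time: 18.35
tcp_pos: [429.2, -319.2, 73.4]
tcp_rot: [-3.142, 0.0, 0.922]
contact_force: [-0.2, 0.1, -1.3]
finger_gap: 31.9
```

```bash
python3 go.py 428.9,-318.7,75,9.3
```

```text
t18.4 [ 429.2 -319.2   73.4] yaw 52.8 F [-0.2  0.1 -1.3] gap 31.9 q7 -0.27
428.9,-318.7,75,9.3 -> [ 0.2 -0.6 -1.6] turn 0.759
```

Emit:
arm_command:
  commands:
    - [1,[0,0,0],0.15]
    - [1,[0,0,0],0.3]
    - [1,[0,0,0],0.45]
    - [1,[0,0,0],0.6]
    - [1,[0,0,0],0.75]
    - [1,[0,0,15],0.759]
    - [1,[0,0,30],0.759]
    - [1,[0,0,40],0.759]
    - [1,[0,0,40],0.759]
    - [1,[0,0,40],0.759]

```text
time: 19.35
tcp_pos: [429.7, -318.7, 33.6]
tcp_rot: [-3.142, -0.0, 0.169]
contact_force: [-0.2, -0.6, -0.4]
finger_gap: 31.6
```

```bash
python3 go.py 428.9,-318.7,6,9.3; python3 -c "
from h import *
c=shot('side','s6')
cv2.imwrite('pics/s6c.png',cv2.resize(c['color'][234:384,230:410],None,fx=4,fy=4)[:,:,::-1])"
```

```text
t19.4 [ 429.7 -318.7   33.6] yaw 9.7 F [-0.2 -0.6 -0.4] gap 31.6 q7 -0.97
428.9,-318.7,6,9.3 -> [-0.8 -0.1 27.6] turn 0.007
```

View pics/s6c.png

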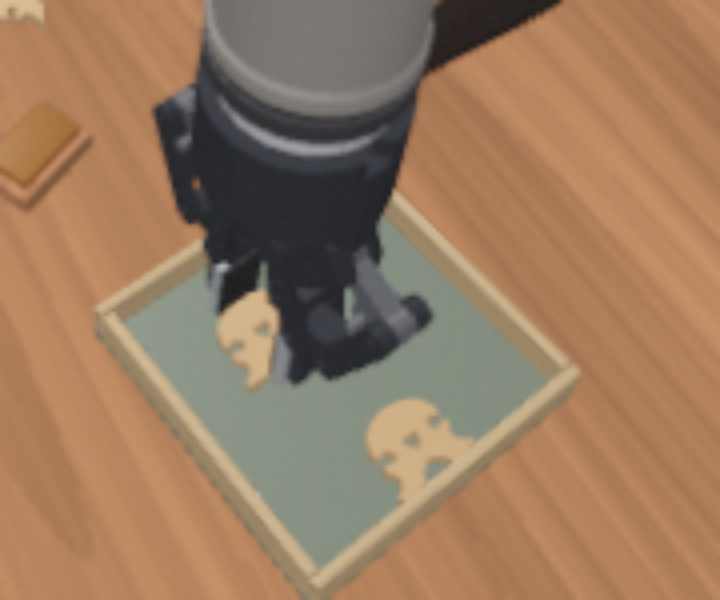

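Emit:
arm_command:
  commands:
    - [1,[-1,0,15],0.007]
    - [1,[-1,0,24],0.007]
    - [1,[-1,0,28],0.007]
    - [1,[-1,0,28],0.007]
    - [1,[-1,0,28],0.007]
    - [1,[-1,0,28],0.007]
    - [0.0,[-1,0,28],0.007]
    - [0.0,[-1,0,28],0.007]
    - [0.0,[-1,0,28],0.007]
    - [0.0,[-1,0,28],0.007]

```text
time: 20.4
tcp_pos: [428.7, -318.9, 5.6]
tcp_rot: [3.141, -0.0, 0.162]
contact_force: [0.1, 0.6, 0.7]
finger_gap: 43.0
```

Emit:
arm_command:
  commands:
    - [0.0,[0,0,0],0]
    - [0.0,[0,0,-20],0]
    - [0.0,[0,0,-60],0]
    - [0.0,[0,0,-80],0]
    - [0.0,[0,0,-80],-0.15]
    - [0.0,[0,0,-80],-0.3]
    - [0.0,[0,0,-80],-0.45]
    - [0.0,[0,0,-80],-0.6]
    - [0.0,[0,0,-80],-0.75]
    - [0.0,[0,0,-80],-0.9]

```text
time: 21.4
tcp_pos: [428.5, -318.8, 85.5]
tcp_rot: [-3.142, 0.0, 1.068]
contact_force: [-0.6, 0.5, -0.0]
finger_gap: 42.6
```

```bash
python3 go.py 423,-71.6,60,65.1
```

```text
t21.4 [ 428.5 -318.8   85.5] yaw 61.2 F [-0.6  0.5 -0. ] gap 42.6 q7 -0.12
423,-71.6,60,65.1 -> [ 214.  -124.    25.5] turn -0.068
```

Emit:
arm_command:
  commands:
    - [-0.2,[214,-124,20],-0.068]
    - [-0.2,[214,-124,20],-0.068]
    - [-0.2,[214,-124,20],-0.068]
    - [-0.2,[214,-124,20],-0.068]
    - [-0.2,[214,-124,20],-0.068]
    - [-0.2,[214,-124,20],-0.068]
    - [-0.2,[214,-124,20],-0.068]
    - [-0.2,[214,-124,20],-0.068]
    - [-0.2,[214,-124,20],-0.068]
    - [-0.2,[214,-124,20],-0.068]

```text
time: 22.4
tcp_pos: [424.7, -72.9, 65.5]
tcp_rot: [3.141, 0.0, 1.127]
contact_force: [-0.2, -0.1, 0.6]
finger_gap: 51.4
```

```bash
python3 go.py 423,-71.2,-0.3,65.1; python3 -c "
from m import *
c=shot('top','t7')
ys,xs=np.nonzero(seg(c,(418,236),'light')); print(len(xs),[ (v.round(1) if hasattr(v,'round') else v) for v in rect(onplane(c,np.c_[xs,ys],8))])
ys,xs=np.nonzero(seg(c,(425,200),'light')); print(len(xs),[ (v.round(1) if hasattr(v,'round') else v) for v in rect(onplane(c,np.c_[xs,ys],8))])
cv2.imwrite('pics/t7c.png',cv2.resize(c['color'][150:300,260:460],None,fx=4,fy=4)[:,:,::-1])"
```

```text
t22.4 [424.7 -72.9  65.5] yaw 64.6 F [-0.2 -0.1  0.6] gap 51.4 q7 -0.57
423,-71.2,-0.3,65.1 -> [ 0.9 -2.3 65.8] turn -0.009
393 [array([ 466.6, -353.8]), array([156.3, 117.8]), 9.34410285949707]
170 [array([ 469.6, -381.4]), array([40.2, 34.4]), 9.141294479370117]
```

View pics/t7c.png

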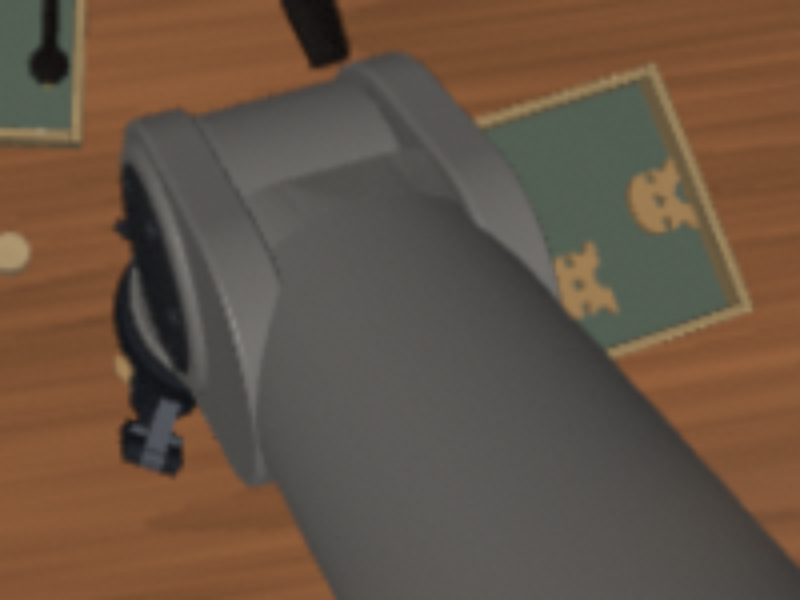

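Bridge A lies parallel to the fixed one (crop 583,280 next to 660,200), feet the same way. The arm hides most of bridge B.

Emit:
arm_command:
  commands:
    - [-0.15,[1,-2,35],-0.009]
    - [-0.15,[1,-2,55],-0.009]
    - [-0.15,[1,-2,63],-0.009]
    - [-0.15,[1,-2,66],-0.009]
    - [-0.15,[1,-2,66],-0.009]
    - [-0.15,[1,-2,66],-0.009]
    - [-0.15,[1,-2,66.5],-0.009]
    - [1,[1,-2,66.5],-0.009]
    - [1,[1,-2,66.5],-0.009]
    - [1,[1,-2,66.5],-0.009]

```text
time: 23.45
tcp_pos: [423.8, -70.0, -0.1]
tcp_rot: [3.14, 0.0, 1.139]
contact_force: [-1.8, 0.1, 6.9]
finger_gap: 32.0
```

Emit:
arm_command:
  commands:
    - [1,[0,0,0],0]
    - [1,[0,0,0],0]
    - [1,[0,0,-1],0]
    - [1,[0,0,-30],0]
    - [1,[0,0,-60],0.1]
    - [1,[0,0,-75],0.25]
    - [1,[0,0,-75],0.4]
    - [1,[0,0,-75],0.55]
    - [1,[0,0,-75],0.7]
    - [1,[0,0,-75],0.7]

```text
time: 24.45
tcp_pos: [423.2, -69.8, 74.2]
tcp_rot: [3.141, -0.0, 0.439]
contact_force: [0.0, 0.0, -0.4]
finger_gap: 32.1
```

```bash
python3 go.py 490.1,-308.7,75,9.3
```

```text
t24.4 [423.2 -69.8  74.2] yaw 25.2 F [ 0.   0.  -0.4] gap 32.1 q7 -1.21
490.1,-308.7,75,9.3 -> [-41.  244.7  -0.7] turn 0.277
```

Emit:
arm_command:
  commands:
    - [1,[-10,40,0],0.1]
    - [1,[-20,85,0],0.2]
    - [1,[-28,125,0],0.277]
    - [1,[-35,165,0],0.277]
    - [1,[-38,205,0],0.277]
    - [1,[-40,235,0],0.277]
    - [1,[-41,245,0],0.277]
    - [1,[-41,245,25],0.277]
    - [1,[-41,245,40],0.277]
    - [1,[-41,245,40],0.277]

```text
time: 25.45
tcp_pos: [487.9, -306.6, 31.4]
tcp_rot: [-3.137, 0.005, 0.164]
contact_force: [-1.1, 1.0, 1.1]
finger_gap: 31.4
```

```bash
python3 go.py 490.1,-308.7,5.5,9.3
```

```text
t25.4 [ 487.9 -306.6   31.4] yaw 9.4 F [-1.1  1.   1.1] gap 31.4 q7 -1.07
490.1,-308.7,5.5,9.3 -> [ 2.   2.5 25.8] turn 0.002
```

Emit:
arm_command:
  commands:
    - [1,[0,0,0],0]
    - [1,[0,0,0],0]
    - [1,[0,0,0],0]
    - [1,[0,0,10],0]
    - [1,[0,0,15],0]
    - [1,[0,0,15],0]
    - [1,[0,0,15],0]
    - [1,[0,0,15],0]
    - [1,[0,0,15],0]
    - [1,[0,0,15],0]

```text
time: 26.45
tcp_pos: [490.4, -309.1, 19.2]
tcp_rot: [3.141, -0.0, 0.162]
contact_force: [-0.1, 0.3, 0.4]
finger_gap: 31.9
```

```bash
python3 go.py 490.1,-308.7,5.5,9.3
```

```text
t26.4 [ 490.4 -309.1   19.2] yaw 9.3 F [-0.1  0.3  0.4] gap 31.9 q7 -1.08
490.1,-308.7,5.5,9.3 -> [-0.2 -0.5 13.7] turn -0.0
```

Emit:
arm_command:
  commands:
    - [1,[0,0,8],0]
    - [1,[0,0,12],0]
    - [1,[0,0,13.5],0]
    - [1,[0,0,13.5],0]
    - [1,[0,0,13.5],0]
    - [1,[0,0,13.5],0]
    - [0.0,[0,0,13.5],0]
    - [0.0,[0,0,13.5],0]
    - [0.0,[0,0,13.5],0]
    - [0.0,[0,0,13.5],0]

```text
time: 27.45
tcp_pos: [490.3, -309.0, 5.5]
tcp_rot: [3.141, -0.0, 0.162]
contact_force: [0.7, 0.5, -0.6]
finger_gap: 43.0
```

Emit:
arm_command:
  commands:
    - [0.0,[0,0,0],0]
    - [0.0,[0,0,-20],0]
    - [0.0,[0,0,-60],0]
    - [0.0,[0,0,-80],0]
    - [-0.2,[0,0,-80],0]
    - [-0.2,[0,0,-80],0]
    - [-0.2,[0,0,-80],0]
    - [-0.2,[0,0,-80],0]
    - [-0.2,[0,0,-80],0]
    - [-0.2,[0,0,-80],0]

```text
time: 28.45
tcp_pos: [489.9, -308.8, 84.9]
tcp_rot: [-3.141, 0.001, 0.162]
contact_force: [0.1, 0.7, 0.5]
finger_gap: 50.9
```

```bash
python3 go.py 633,-197.5,60,9.5
```

```text
t28.4 [ 489.9 -308.8   84.9] yaw 9.3 F [0.1 0.7 0.5] gap 50.9 q7 -1.05
633,-197.5,60,9.5 -> [159.2 -86.8  24.8] turn -0.004
```

Emit:
arm_command:
  commands:
    - [-0.35,[159,-87,20],0]
    - [-0.35,[159,-87,20],0]
    - [-0.35,[159,-87,20],0]
    - [-0.35,[159,-87,20],0]
    - [-0.35,[159,-87,20],0]
    - [-0.35,[159,-87,20],0]
    - [-0.35,[159,-87,20],0]
    - [-0.35,[159,-87,20],0]
    - [-0.35,[159,-87,20],0]
    - [-0.35,[159,-87,20],0]

```text
time: 29.45
tcp_pos: [632.7, -198.4, 65.8]
tcp_rot: [3.141, 0.0, 0.16]
contact_force: [0.6, 0.2, 0.1]
finger_gap: 57.7
```

```bash
python3 go.py 633,-197.5,1.5,9.5; python3 -c "
from h import *
c=shot('side','s8')
cv2.imwrite('pics/s8c.png',cv2.resize(c['color'][180:380,240:430],None,fx=3,fy=3)[:,:,::-1])"
```

```text
t29.4 [ 632.7 -198.4   65.8] yaw 9.2 F [0.6 0.2 0.1] gap 57.7 q7 -1.32
633,-197.5,1.5,9.5 -> [ 0.5 -0.9 64.3] turn -0.005
```

View pics/s8c.png

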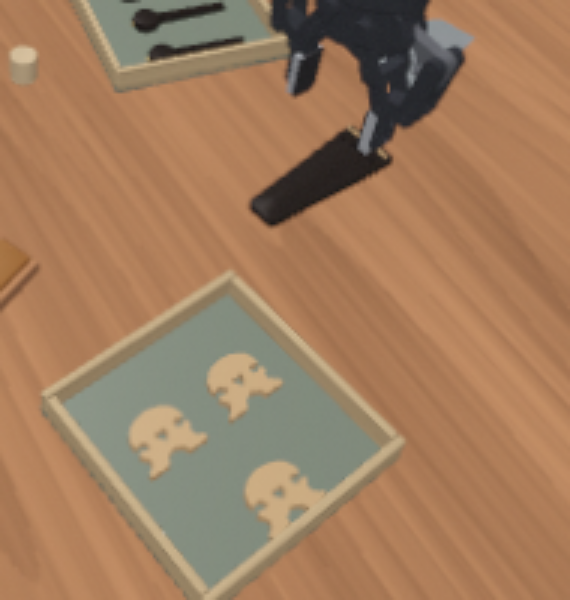

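All three bridges lie flat and aligned (crop 165,440; 243,385; 283,495). The gripper is over the tailpiece.

Emit:
arm_command:
  commands:
    - [-0.35,[0,-1,35],-0.005]
    - [-0.35,[0,-1,55],-0.005]
    - [-0.35,[0,-1,62],-0.005]
    - [-0.35,[0,-1,65],-0.005]
    - [-0.35,[0,-1,65],-0.005]
    - [-0.35,[0,-1,65],-0.005]
    - [1,[0,-1,65],-0.005]
    - [1,[0,-1,65],-0.005]
    - [1,[0,-1,65],-0.005]
    - [1,[0,-1,65],-0.005]

```text
time: 30.5
tcp_pos: [633.8, -196.7, 2.1]
tcp_rot: [3.141, -0.002, 0.167]
contact_force: [-0.4, 0.1, 5.7]
finger_gap: 31.8
```

Emit:
arm_command:
  commands:
    - [1,[0,0,0],0]
    - [1,[0,0,0],0]
    - [1,[0,0,-1],0]
    - [1,[0,0,-20],0]
    - [1,[0,0,-50],0]
    - [1,[0,0,-90],0]
    - [1,[0,0,-100],0]
    - [1,[0,0,-100],0]
    - [1,[0,0,-100],0]
    - [1,[0,0,-100],0]

```text
time: 31.5
tcp_pos: [631.4, -196.2, 98.4]
tcp_rot: [-3.14, 0.004, 0.167]
contact_force: [0.2, -0.4, -1.1]
finger_gap: 31.7
```

```bash
python3 go.py 600,100,100,9.6 456.2,356.2,100,9.6
```

```text
t31.5 [ 631.4 -196.2   98.4] yaw 9.6 F [ 0.2 -0.4 -1.1] gap 31.7 q7 -1.31
600,100,100,9.6 -> [  18.2 -297.3   -1.3] turn -0.001
456.2,356.2,100,9.6 -> [-8.100e+01 -5.739e+02 -5.000e-01] turn -0.001
```

Emit:
arm_command:
  commands:
    - [1,[2,-30,0],0]
    - [1,[4,-60,0],0]
    - [1,[6,-95,0],0]
    - [1,[8,-130,0],0]
    - [1,[10,-165,0],0]
    - [1,[12,-200,0],0]
    - [1,[14,-235,0],0]
    - [1,[16,-265,0],0]
    - [1,[18,-290,0],0]
    - [1,[18,-297,0],0]

```text
time: 32.5
tcp_pos: [599.8, 103.6, 99.1]
tcp_rot: [-3.139, 0.002, 0.172]
contact_force: [0.1, 0.6, -0.4]
finger_gap: 31.8
```

```bash
python3 go.py 456.2,356.2,100,9.6
```

```text
t32.5 [599.8 103.6  99.1] yaw 9.9 F [ 0.1  0.6 -0.4] gap 31.8 q7 -1.8
456.2,356.2,100,9.6 -> [ -98.1 -273.5   -0. ] turn 0.005
```

Emit:
arm_command:
  commands:
    - [1,[-10,-30,0],0]
    - [1,[-22,-60,0],0]
    - [1,[-34,-95,0],0]
    - [1,[-47,-130,0],0]
    - [1,[-60,-165,0],0]
    - [1,[-72,-200,0],0]
    - [1,[-84,-235,0],0]
    - [1,[-93,-260,0],0]
    - [1,[-98,-273,0],0]
    - [1,[-98,-273,0],0]

```text
time: 33.5
tcp_pos: [458.4, 353.0, 99.9]
tcp_rot: [3.141, 0.001, 0.169]
contact_force: [0.8, -0.3, -1.1]
finger_gap: 32.1
```

Emit:
arm_command:
  commands:
    - [1,[0,0,0],0]
    - [1,[0,0,20],0]
    - [1,[0,0,40],0]
    - [1,[0,0,55],0]
    - [1,[0,0,55],0]
    - [1,[0,0,55],0]
    - [1,[0,0,55],0]
    - [1,[0,0,55],0]
    - [1,[0,0,55],0]
    - [1,[0,0,55],0]

```text
time: 34.5
tcp_pos: [459.6, 352.5, 45.9]
tcp_rot: [-3.141, -0.001, 0.167]
contact_force: [-0.6, -0.3, -0.6]
finger_gap: 31.8
```

```bash
python3 go.py 456.2,356.2,7.2,9.6; python3 -c "
from m import *
c=shot('top','t9')
cv2.imwrite('pics/t9c.png',cv2.resize(c['color'][180:310,50:220],None,fx=4,fy=4)[:,:,::-1])"
```

```text
t34.5 [459.6 352.5  45.9] yaw 9.6 F [-0.6 -0.3 -0.6] gap 31.8 q7 -2.36
456.2,356.2,7.2,9.6 -> [-2.8 -4.2 38.7] turn -0.001
```

View pics/t9c.png

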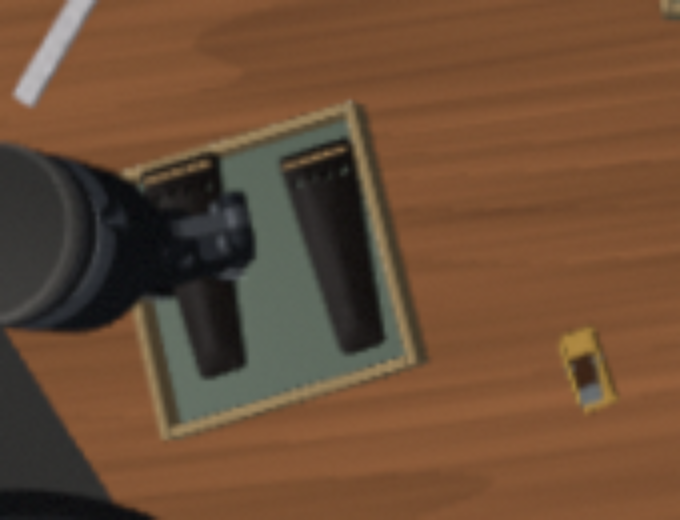

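Emit:
arm_command:
  commands:
    - [1,[-3,-4,0],0]
    - [1,[-3,-4,15],0]
    - [1,[-3,-4,28],0]
    - [1,[-3,-4,35],0]
    - [1,[-3,-4,38],0]
    - [1,[-3,-4,38],0]
    - [1,[-3,-4,38],0]
    - [1,[-3,-4,38],0]
    - [1,[-3,-4,38],0]
    - [1,[-3,-4,38],0]

```text
time: 35.55
tcp_pos: [456.1, 355.9, 7.2]
tcp_rot: [-3.141, -0.001, 0.167]
contact_force: [-0.1, 0.4, 0.6]
finger_gap: 32.0
```

```bash
python3 go.py 456.2,356.2,7.2,9.6
```

```text
t35.5 [456.1 355.9   7.2] yaw 9.6 F [-0.1  0.4  0.6] gap 32.0 q7 -2.4
456.2,356.2,7.2,9.6 -> [ 0.1 -0.3 -0. ] turn -0.001
```

Release to a gap of about 43 mm, then lift and clear the view.

Emit:
arm_command:
  commands:
    - [0.0,[0,0,0],0]
    - [0.0,[0,0,0],0]
    - [0.0,[0,0,0],0]
    - [0.0,[0,0,0],0]
    - [0.0,[0,0,-15],0]
    - [0.0,[0,0,-35],0]
    - [0.0,[0,0,-70],0]
    - [0.0,[0,0,-110],0]
    - [0.0,[0,0,-150],0]
    - [0.0,[0,0,-150],0]

```text
time: 36.55
tcp_pos: [458.9, 359.1, 164.9]
tcp_rot: [-3.135, -0.012, 0.167]
contact_force: [0.7, 0.7, -0.3]
finger_gap: 42.7
```

Emit:
arm_command:
  commands:
    - [0.0,[-40,-40,-20],-0.1]
    - [0.0,[-60,-80,-40],-0.2]
    - [0.0,[-80,-120,-60],-0.3]
    - [0.0,[-100,-160,-80],-0.4]
    - [0.0,[-120,-200,-100],-0.5]
    - [0.0,[-120,-220,-100],-0.5]
    - [0.0,[-120,-220,-100],-0.5]
    - [0.0,[-120,-220,-100],-0.5]
    - [0.0,[-120,-220,-100],-0.5]
    - [0.0,[-120,-220,-100],-0.5]

```text
time: 37.55
tcp_pos: [302.2, 551.2, 257.0]
tcp_rot: [3.14, 0.001, 0.664]
contact_force: [1.1, 0.1, -0.7]
finger_gap: 42.8
```

```bash
python3 go.py; python3 - <<'E'
from m import *
T=shot('top','t10'); shot('side','s10')
for k,a,kind,z in(('chin',(168,158),'dark',20),('pegfix',(272,157),'dark',10),('peg1',(253,157),'dark',10),('peg2',(235,157),'dark',10),('tailfix',(134,242),'dark',14),('tail',(97,250),'dark',14),('brA',(406,221),'light',11),('brB',(399,205),'light',11),('brfix',(425,200),'light',11)):
    ys,xs=np.nonzero(seg(T,a,kind)); uv=np.c_[xs,ys]; P=onplane(T,uv,z); c,s,an=rect(P)
    m,ev=cv2.PCACompute(P[:,:2].astype(np.float32),None)
    print(k,len(uv),c.round(1),s.round(0),'rect',round(an,1),'pca',np.degrees(np.arctan(ev[0,1]/ev[0,0])).round(1),'z',np.median(bydepth(T,uv)[:,2]).round(1))
E
```

```text
t37.5 [302.2 551.2 257. ] yaw 38.1 F [ 1.1  0.1 -0.7] gap 42.8 q7 -2.25
chin 857 [650.  194.4] [95. 60.] rect 47.5 pca 53.4 z 21.7
pegfix 160 [628.  -46.2] [81. 18.] rect -8.3 pca -10.3 z 15.1
peg1 151 [637.8  -1.7] [79. 21.] rect -7.6 pca -9.5 z 15.0
peg2 149 [646.   39.5] [79. 21.] rect -6.9 pca -10.7 z 15.1
tailfix 702 [466.9 285.6] [117.  39.] rect 10.9 pca 9.4 z 13.7
tail 695 [457.9 356.6] [116.  41.] rect 4.2 pca 8.3 z 13.6
brA 171 [ 428.3 -320.3] [38. 33.] rect 10.0 pca 32.6 z 11.2
brB 169 [ 489.5 -310.6] [38. 33.] rect 9.7 pca 8.3 z 11.7
brfix 162 [ 468.9 -379.6] [40. 34.] rect 10.0 pca 10.4 z 11.4
```

View pics/t10.png

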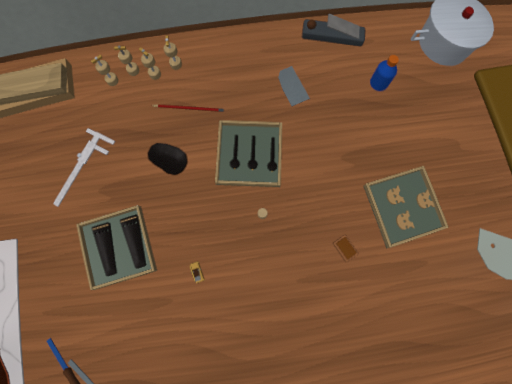

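All placed, aligned and flat: heights match those of the fixed pieces. The chin rest and plane have not moved.

```bash
python3 -c "
from plant import ctrl
print(ctrl.hand_in())"
```

```text
the job is handed in; nothing more can be done
None
```

All five fittings are in their trays, and the job was handed in at about 38 s of the 128 s allowed. I placed the pegs first, then the bridges, then the tailpiece, each beside the fixed piece and pointing the same way.

**Alignment (last top view):**

| Pieces | Placed | Fixed piece |
|---|---|---|
| Pegs | -9.5° and -10.7° | -10.3° |
| Bridges | 10.0° and 9.7° | 10.0° |
| Tailpiece | 8.3° | 9.4° |

These come from the long-axis fit, or from the bounding box for the bridges. For the tailpiece the bounding box disagreed, reading 4.2° against 10.9° for the fixed one. I trusted the axis fit, because the taper skews the box.

**Lying flat:** top heights match the fixed pieces within 0.3 mm (about 15 mm for the pegs, 11.5 mm for the bridges and 13.7 mm for the tailpiece). Nothing overlaps.

**Left alone:** the chin rest measures the same as at the start. The finger plane I checked only by eye in the picture, where it sits at the same spot.

**Forces:** the highest force I read was 9 N, when the fingertips lightly touched the bench gripping the first bridge. The gripper ended clear of everything.

**Other disagreement:** the finger opening read about 2–3 mm under the true thickness on every grip, but no piece slipped.

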